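# Weigh down two glued patches

### The job

Both boards have a freshly glued patch that must be pressed while the glue sets: lay the long pressing block centred on and along the strip patch, and the round block centred on the round plug, cork side down; then stand the big iron weight upright in the middle of the long block and the small weight in the middle of the round block. Lower the weights gently and never let the iron touch the boards, because it stains wet-glued maple. Leave the plane, the bridge blank and the pencil where they lie.

Things in the scene. Friction and masses are not known exactly. Their poses are not given: they have to be found in the camera images.
- strip_patch (a point): Centre of the top face of the strip patch: a dark straight strip of wood 104 x 26 mm, standing 2 mm proud of a pale maple board 190 x 105 x 20 mm (a thin dark split runs out from both its ends). The board lies flat on the bench and does not move. Patch top 22 mm above the bench. x runs along the strip, z up. The board's centre lies 6 mm from this point towards -y.
- plug_patch (a point): Centre of the top face of the round plug patch: a dark wooden disc 38 mm across, standing 2 mm proud of the smaller pale maple board, 135 x 112 x 20 mm. The board lies flat on the bench and does not move. Plug top 22 mm above the bench. z up, x along the board's 135 mm side. The board's centre lies 10 mm towards -x and 4 mm towards +y of this point.
- long_block_mid (a point): Centre of the long pressing block: loose plain plywood bar 130 x 52 x 26 mm (x, y, z) with a 3 mm cork face underneath, lying cork down on the bench, about 0.13 kg. x along its length, z up; the underside is 13 mm below this point. Both halves are alike.
- round_block_mid (a point): Centre of the round pressing block: loose plain plywood disc 58 mm across and 26 mm high with a 3 mm cork face underneath, lying cork down, about 0.06 kg. z up; the underside is 13 mm below this point.
- big_weight_mid (a point): Centre, half-way up, of the big cast iron weight (loose, dark, about 0.70 kg, 72 mm high, standing upright): a cylinder 52 mm across and 40 mm high, above it a neck 16 mm across and 11 mm high, on top a cylindrical knob 26 mm across and 21 mm high to hold it by. The underside is 36 mm below this point, the knob's centre 25.5 mm above it, the knob's underside 15 mm above it. z up.
- small_weight_mid (a point): Centre, half-way up, of the small cast iron weight (loose, dark, about 0.34 kg, 60 mm high, standing upright): a cylinder 40 mm across and 28 mm high, above it a neck 14 mm across and 11 mm high, on top a cylindrical knob 22 mm across and 21 mm high to hold it by. The underside is 30 mm below this point, the knob's centre 19.5 mm above it, the knob's underside 9 mm above it. z up.
- block_plane_mid (a point): Bystander: middle of a small steel block plane, 160 mm along y, 50 mm along x, about 55 mm high, 20 mm above its sole. Leave it alone.
- cello_bridge_mid (a point): Bystander: middle of a pale maple cello bridge blank lying flat, about 90 mm along y, 65 mm along x, 10 mm thick. Leave it alone.
- pencil_mid (a point): Bystander: middle of a grey mechanical pencil lying flat, 120 mm along y, 11 mm thick. Leave it alone.
There are look-alikes about, which are no part of the job. What is shaped like the part that bears plug_patch but pink or turquoise is not meant. What is shaped like the part that bears strip_patch but blue is not meant.

How it is judged (in metres and radians):
At the end, for the whole second after the job is handed in: Long block flat on the strip patch and round block flat on the plug (centres within 10 mm, long block within 0.14 rad of the strip); big weight upright on the long block, small weight on the round one, within 12 mm of centre. All released, at rest; bystanders moved under 30 mm (horizontal distance between long_block_mid and strip_patch below 0.01 m and z of long_block_mid in the frame of strip_patch between 0.008 and 0.018 m and angle between each of long_block_mid, round_block_mid, big_weight_mid, small_weight_mid's own z axis and vertical below 0.08 rad and angle between the x axis of long_block_mid and the x axis of strip_patch, either way round below 0.14 rad and horizontal distance between round_block_mid and plug_patch below 0.01 m and z of round_block_mid in the frame of plug_patch between 0.008 and 0.018 m and horizontal distance between big_weight_mid and long_block_mid below 0.012 m and z of big_weight_mid in the frame of long_block_mid between 0.044 and 0.054 m and horizontal distance between small_weight_mid and round_block_mid below 0.012 m and z of small_weight_mid in the frame of round_block_mid between 0.038 and 0.048 m and linear speed of each of long_block, round_block, big_weight, small_weight below 0.01 m/s and distance of each of block_plane_mid, cello_bridge_mid, pencil_mid from where it was at the start of the episode below 0.03 m); the robot touches nothing.
It fails at once if a bystander (plane, bridge blank or pencil) is shifted by more than 30 mm (distance of any of block_plane_mid, cello_bridge_mid, pencil_mid from where it was at the start of the episode above 0.03 m).
It fails at once if an iron weight touches one of the boards (contact force between any of big_weight, small_weight and split_board above 0.3 N or contact force between any of big_weight, small_weight and knot_board above 0.3 N).
It fails at once if an iron weight is dropped or rammed onto its pressing block (faster than 0.35 m/s within 20 mm of resting on it) ((distance between big_weight_mid and long_block_mid below 0.069 m and linear speed of big_weight above 0.35 m/s) or (distance between small_weight_mid and round_block_mid below 0.063 m and linear speed of small_weight above 0.35 m/s)).
It also fails if it takes over 112 s, if anything falls off the work surface, if the arm or the gripper's body presses on something with over 40 N, if the wrist force passes 120 N, or if a joint passes its speed limit or range.

### The arm

A 6-joint arm with a two-finger parallel gripper is mounted at the origin on the work surface. World frame = base frame: x ahead of the robot, y to its left, z up, the work surface at z = 0. Lengths are in mm, angles in degrees, forces in N, time in s.
With the tool pointing down it reaches from about 300 to 850 mm from the base axis. Payload 4.2 kg.
Tool frame: the origin (TCP) lies on the centre line of the jaws, within the pads' length; the fingertips stand 14 mm ahead of it and the grasp point (between the pads) lies 5 mm behind it; z points along the fingers, y is the line along which they close (so a half turn about z gives the same grasp; the last joint's range is limited). The gripper opens to 91 mm and grips with 3 to 60 N. Pads are 32 mm wide; open, the fingers measure 118 mm over their backs; the gripper's body (76 mm by 178 mm) begins 60 mm behind the grasp point.
Start: joints at [-68.984, 18.312, 89.639, -0, 72.044, -1.146], TCP at [216.909, -532.534, 227.976] pointing down, gripper open.
Joint ranges: [-177.97, 177.97], [-48.28, 115.42], [12.27, 149.76], [-77.06, 257.06], [2.81, 150.46], [-146.56, 146.56]. Speed limits (degrees/s): [147.25, 147.25, 180, 180, 180, 180].

### API

Orientations are given as [roll, pitch, yaw] about the fixed x, y, z axes, in that order (R = Rz(yaw) Ry(pitch) Rx(roll)).
In Python, from workcell import env gives the robot as it stands.
- The arm moves only by the tool arm_command, never from a script. Its argument "motion" is a list of rows, each an object with "offset": the shift along the tool's x, y, z in m, a list of three; "spin": the turn about the tool's z in rad. In form: [{"offset": [tx, ty, tz], "spin": spin}, ...]. A call has 1 to 5 rows; each row shifts and turns the commanded pose from where the row before left it, along the tool's axes as they then stand; what a row does not reach is not made up. A row lasts 1/8 s, in which the tool goes at most 62.5 mm and 10.7 degrees, less where a joint would pass 70% of its speed; a pose out of reach is approached as far as the arm can. A call with a gripper value outside its range is refused whole. "jaw" is the finger opening in m, from 0 to 0.0912, set as the call begins (left out, the last holds). The fingers move at their own pace and stop on an object; "newtons" is the grip in N (left out, the last holds). Time passes only in rows, so rows that do not move let the fingers close. It gives the time, the measured TCP pose, the force, the opening and the grip force at its end, in the units of the state.
- env.state(): the state, without advancing time (a new reading comes with each control period).
- env.grab_frame(name): name is "side" or "top" or "wrist"; returns (picture, depth): 420x560x3 uint8, blue, green, red; 420x560 float32, mm along the optical axis (not along the pixel's ray), 0 where there is no reading.
- env.camera_model(name): a dict with "fx", "fy", "cx", "cy" (pixels), "eye" and "rotation" of the camera in the world; the wrist camera has in their place "hand_eye" (4x4, takes a point from camera to tool coordinates, whose origin is the TCP and whose axes are the flange's). Camera axes: x right, y down, z forward; pixel columns grow to the right and rows downward; lengths in mm; the calibration is good to about 2 mm. The wrist camera is an equidistant fisheye: a pixel r from the principal point sees the ray r / f radians off the axis. A picture is of the moment at which its call begins: read the wrist's pose just before it. camera_model takes no time and is no camera call.
- env.job_done(): hands the job in; it is judged then, once.
Trained networks look in the newest picture that a camera, given by its name, has taken for a name from the list of things; names that differ only in an ending like _2 or _b are one class to them, and where a whole thing is asked for, a point or a joint stands for the part that bears it (a point fixed in the world has none). Each returns a list of dicts, best first, with "score" (0 to 1); they miss things now and then, are a little off and sometimes report something else, mostly with a low value. They report only what shows in the picture. A call takes as long as a camera call. They do not tell look-alikes from the thing itself.
- env.boxes_of(camera, target): "bbox" ([left, top, right, bottom] in pixels, round what is visible of it).
- env.pinpoint(camera, target): "location" ([column, row] in pixels: a listed point, or the origin of a listed thing).
The state is a dict: "time_s": time; "qpos": joint angles; "qvel": joint speeds; "effort": joint torques, N m; "ee_pos": TCP position; "ee_rot": TCP orientation; "force": force on the tool from outside, world axes, zero at the start; "torque": the same for the moment, N m; "gripper_width": finger opening in mm; "gripper_force": force on a finger pad.
Only numpy, scipy, OpenCV 4.12 (cv2) and the standard library are available. Lean on these libraries where they do the work, as an engineer would, in place of code of your own. Each camera call takes 0.05 s, during which the arm holds its last target. There are 200 camera calls.

## Working session

There is one attempt and no reset: what is moved stays moved. The work goes in short steps, Python scripts to look and compute and a tool call to move; the robot and the scene stay as the last step left them, time stands still between calls to the robot, and variables do not carry over. Pictures are saved under pics/ and viewed, at most 14 in all, crops included, and the job is handed in when it is done.

Besides the shell and the picture viewer there is one more tool, called after "Call:" as name(argument=value, ...) on one line, values as JSON. arm_command: Moves the arm, as the interface text tells. Its arguments: {"type":"object","properties":{"motion":{"type":"array"},"jaw":{"type":"number"},"newtons":{"type":"number"}},"required":["motion"]}

```bash
mkdir -p pics; ls
cat > h.py <<'E'
import numpy as np, cv2
from workcell import env
from scipy.spatial.transform import Rotation as R
def world(cam,u,v,z=None,depth=None):
    m=env.camera_model(cam); d=np.array([(u-m['cx'])/m['fx'],(v-m['cy'])/m['fy'],1.0])
    Rm=np.array(m['rotation']); e=np.array(m['eye'])
    r=Rm@d
    if z is not None: return e+r*(z-e[2])/r[2]
    return e+r*depth
E
python3 - <<'E'
from h import *
print(env.state())
for c in ("top","side"):
    p,d=env.grab_frame(c); cv2.imwrite(f"pics/{c}0.png",p); np.save(f"{c}d.npy",d)
    m=env.camera_model(c); print(c,{k:np.round(v,3).tolist() for k,v in m.items()})
    for t,z in dict(strip_patch=22,plug_patch=22,long_block_mid=13,round_block_mid=13,big_weight_mid=36,small_weight_mid=30,block_plane_mid=20,cello_bridge_mid=5,pencil_mid=5).items():
        print(t,[(round(r['score'],2),np.round(r['location']).tolist(),np.round(world(c,*r['location'],z=z)[:2]).tolist()) for r in env.pinpoint(c,t)[:4]])
E
```

```text
pics
{'time_s': 0.0, 'qpos': array([-6.89846619e+01,  1.83512948e+01,  8.97082523e+01,  9.56860626e-04,
        7.20428007e+01, -1.14603137e+00]), 'qvel': array([ 0.02941522, -0.00068858,  0.12814094, -0.00197216, -0.00505936,
        0.01318283]), 'effort': array([-2.11663396e-04, -4.12470746e+01, -2.31974280e+01,  7.25092529e-02,
        4.56868624e-02, -1.45100280e-04]), 'ee_pos': array([ 216.72756898, -532.06136766,  227.11121828]), 'ee_rot': array([-1.79897691e+02, -2.95656369e-03,  2.21610710e+01]), 'force': array([-0.19372797, -0.05013032, -1.1672656 ]), 'torque': array([-0.02635048, -0.0100385 ,  0.01687913]), 'gripper_force': 0.0, 'gripper_width': 91.24398073980484}
top {'fx': 470.451, 'fy': 470.451, 'cx': 282.257, 'cy': 209.2, 'eye': [395.967, 0.563, 1254.892], 'rotation': [-175.522, 0.931, -89.109]}Traceback (most recent call last):
  File "<stdin>", line 7, in <module>
  File "h.py", line 8, in world
    if z is not None: return e+r*(z-e[2])/r[2]
                                          ~^^^
IndexError: invalid index to scalar variable.
```

```bash
sed -i "s/Rm=np.array(m\['rotation'\])/Rm=R.from_euler('xyz',m['rotation'],degrees=True).as_matrix()/" h.py
python3 - <<'E'
from h import *
for c in ("top","side"):
    p,d=env.grab_frame(c); cv2.imwrite(f"pics/{c}0.png",p); np.save(f"{c}d.npy",d)
    m=env.camera_model(c); print(c,{k:np.round(v,3).tolist() for k,v in m.items()})
    for t,z in dict(strip_patch=22,plug_patch=22,long_block_mid=13,round_block_mid=13,big_weight_mid=36,small_weight_mid=30,block_plane_mid=20,cello_bridge_mid=5,pencil_mid=5).items():
        print(t,[(round(r['score'],2),np.round(r['location']).tolist(),np.round(world(c,*r['location'],z=z)[:2]).tolist()) for r in env.pinpoint(c,t)[:4]])
E
```

```text
top {'fx': 470.451, 'fy': 470.451, 'cx': 282.257, 'cy': 209.2, 'eye': [395.967, 0.563, 1254.892], 'rotation': [-175.522, 0.931, -89.109]}
strip_patch [(0.84, [330.0, 176.0], [581.0, -101.0]), (0.79, [445.0, 320.0], [214.0, -400.0])]
plug_patch [(0.97, [260.0, 258.0], [363.0, 78.0]), (0.9, [245.0, 183.0], [560.0, 121.0]), (0.84, [347.0, 267.0], [344.0, -148.0])]
long_block_mid [(0.75, [141.0, 187.0], [548.0, 401.0])]
round_block_mid [(0.56, [416.0, 253.0], [382.0, -330.0])]
big_weight_mid [(0.86, [450.0, 196.0], [532.0, -411.0]), (0.71, [246.0, 183.0], [557.0, 117.0])]
small_weight_mid []
block_plane_mid [(0.85, [245.0, 102.0], [779.0, 127.0])]
cello_bridge_mid [(0.75, [360.0, 115.0], [751.0, -183.0]), (0.33, [331.0, 178.0], [579.0, -106.0])]
pencil_mid [(0.53, [396.0, 134.0], [700.0, -281.0]), (0.39, [326.0, 180.0], [573.0, -94.0])]
side {'fx': 440.339, 'fy': 440.339, 'cx': 270.551, 'cy': 209.2, 'eye': [167.755, 846.863, 1084.37], 'rotation': [-139.5, -0.293, -158.372]}
strip_patch [(0.7, [390.0, 154.0], [198.0, -399.0]), (0.56, [257.0, 180.0], [586.0, -100.0])]
plug_patch [(0.98, [302.0, 239.0], [365.0, 76.0]), (0.71, [332.0, 192.0], [339.0, -145.0]), (0.6, [241.0, 227.0], [555.0, 102.0])]
long_block_mid [(0.61, [200.0, 313.0], [539.0, 402.0])]
round_block_mid [(0.58, [334.0, 155.0], [382.0, -328.0])]
big_weight_mid [(0.69, [300.0, 128.0], [538.0, -394.0])]
small_weight_mid [(0.79, [277.0, 309.0], [352.0, 323.0])]
block_plane_mid [(0.97, [173.0, 213.0], [779.0, 128.0])]
cello_bridge_mid []
pencil_mid [(0.6, [199.0, 315.0], [543.0, 406.0]), (0.5, [244.0, 142.0], [714.0, -280.0])]
```

View pics/top0.png

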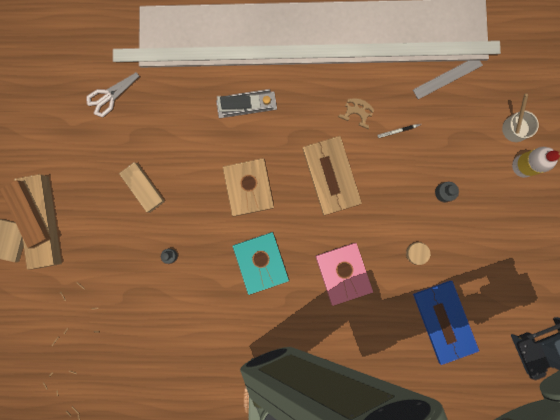

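View pics/side0.png

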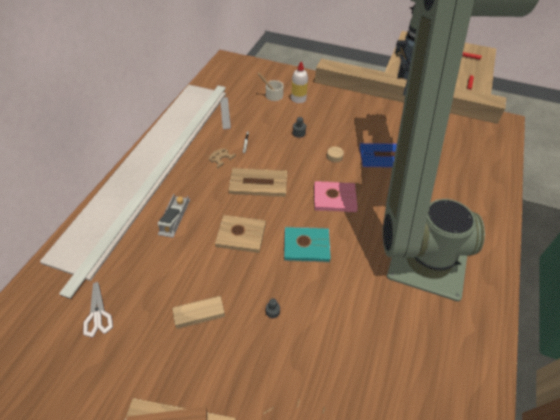

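```bash
cat >> h.py <<'E'
def cloud(cam,d):
    m=env.camera_model(cam); v,u=np.mgrid[0:420,0:560]
    P=np.stack([(u-m['cx'])/m['fx']*d,(v-m['cy'])/m['fy']*d,d],-1)
    return P@R.from_euler('xyz',m['rotation'],degrees=True).as_matrix().T+np.array(m['eye'])
def plan(x,y,z,yaw=None):
    s=env.state(); M=R.from_euler('xyz',s['ee_rot'],degrees=True).as_matrix()
    o=M.T@(np.array([x,y,z])-s['ee_pos'])
    sp=0 if yaw is None else np.deg2rad((s['ee_rot'][2]-yaw+90)%180-90)
    print('tcp',np.round(s['ee_pos'],1),'rot',np.round(s['ee_rot'],1),'offset mm',np.round(o,1),'spin',np.round(sp,3))
E
python3 - <<'E'
from h import *
p=cv2.imread("pics/top0.png"); d=np.load("topd.npy"); C=cloud("top",d)
hsv=cv2.cvtColor(p,cv2.COLOR_BGR2HSV)
def box(u,v,h): 
    m=np.zeros((420,560),bool); m[v-h:v+h,u-h:u+h]=1; return m
print('bench z',np.median(C[220:240,200:240,2]))
def rep(n,m,z,hint):
    n_,lab,st,cen=cv2.connectedComponentsWithStats(m.astype(np.uint8))
    k=1+np.argmax(st[1:,4]); pts=np.argwhere(lab==k)[:,::-1].astype(np.float32)
    r=cv2.minAreaRect(pts); W=np.array([world("top",*q,z=z)[:2] for q in cv2.boxPoints(r)])
    e=[W[1]-W[0],W[2]-W[1]]; L=max(e,key=np.linalg.norm)
    print(n,'n',len(pts),'rectc',np.round(W.mean(0),1),'cent',np.round(world("top",*pts.mean(0),z=z)[:2],1),'size',np.round([np.linalg.norm(x)for x in e],1),'ang',round(np.degrees(np.arctan2(L[1],L[0]))%180,1),'depthz',np.round(np.median(C[...,2][lab==k]),1))
V=hsv[...,2]; Z=C[...,2]
rep('strip',box(330,176,24)&(V<75),22,0)
rep('plug',box(248,183,14)&(V<85),22,0)
rep('longZ',box(141,187,35)&(Z>16),26,0)
rep('roundZ',box(419,253,20)&(Z>16),26,0)
rep('bigZ',box(450,189,20)&(Z>56),72,0)
rep('bigbody',box(450,189,20)&(Z>20),40,0)
rep('smallZ',box(169,256,16)&(Z>47),60,0)
rep('smallbody',box(169,256,16)&(Z>15),28,0)
rep('knotboardZ',box(248,187,36)&(Z>12),20,0)
rep('splitboardZ',box(331,176,46)&(Z>12),20,0)
plan(382,-329,120)
cv2.imwrite("pics/crop.png",cv2.resize(p[130:290,110:490],None,fx=2.1,fy=2.1,interpolation=cv2.INTER_CUBIC))
E
```

```text
bench z -1.703631731086034Traceback (most recent call last):
  File "<stdin>", line 14, in <module>
  File "<stdin>", line 9, in rep
    return _wrapfunc(a, 'argmax', axis=axis, out=out, **kwds)
    return bound(*args, **kwds)
ValueError: attempt to get argmax of an empty sequence
```

The top view shows the maple strip board near (332,175), the maple plug board near (248,187), the long block at (141,187), the round block at (419,253), the big weight at (448,191) and the small weight at (169,256). I'm moving above the round block first.

Call:
arm_command(motion=[{"offset":[0.046,-0.025,0.01],"spin":0},{"offset":[0.046,-0.025,0.01],"spin":0},{"offset":[0.046,-0.025,0.01],"spin":0},{"offset":[0.046,-0.025,0.01],"spin":0},{"offset":[0.046,-0.025,0.01],"spin":0}], jaw=0.0912)

```text
time_s: 1.72
ee_pos: [383.8, -328.8, 177.9]
ee_rot: [180.0, -0.0, 22.1]
force: [0.4, -0.2, -0.3]
gripper_width: 91.1
gripper_force: 0.0
```

```bash
cat > seg.py <<'E'
from h import *
def box(u,v,h):
    m=np.zeros((420,560),bool); m[v-h:v+h,u-h:u+h]=1; return m
def rep(n,m,z,Z,cam="top"):
    n_,lab,st,cen=cv2.connectedComponentsWithStats(m.astype(np.uint8))
    if n_<2: print(n,'none'); return
    k=1+np.argmax(st[1:,4]); pts=np.argwhere(lab==k)[:,::-1].astype(np.float32)
    r=cv2.minAreaRect(pts); W=np.array([world(cam,*q,z=z)[:2] for q in cv2.boxPoints(r)])
    e=[W[1]-W[0],W[2]-W[1]]; L=max(e,key=np.linalg.norm)
    print(n,'n',len(pts),'rectc',np.round(W.mean(0),1),'cent',np.round(world(cam,*pts.mean(0),z=z)[:2],1),'size',np.round([np.linalg.norm(x)for x in e],1),'ang',round(np.degrees(np.arctan2(L[1],L[0]))%180,1),'depthz',np.round(np.median(Z[lab==k]),1))
E
python3 - <<'E'
from seg import *
p=cv2.imread("pics/top0.png"); d=np.load("topd.npy"); Z=cloud("top",d)[...,2]
V=p.max(-1)
print(V[176,330],V[183,248],Z[176,330])
rep('strip',box(330,176,24)&(V<100),22,Z)
rep('plug',box(248,183,14)&(V<110),22,Z)
rep('longZ',box(141,187,35)&(Z>14),26,Z)
rep('roundZ',box(419,253,20)&(Z>14),26,Z)
rep('bigZ',box(450,189,20)&(Z>56),72,Z)
rep('bigbody',box(450,189,20)&(Z>20),40,Z)
rep('smallZ',box(169,256,16)&(Z>46),60,Z)
rep('smallbody',box(169,256,16)&(Z>12),28,Z)
rep('knotboardZ',box(248,187,36)&(Z>10),20,Z)
rep('splitboardZ',box(331,176,46)&(Z>10),20,Z)
w,_=env.grab_frame("wrist"); cv2.imwrite("pics/w1.png",w)
print(env.camera_model("wrist"), env.pinpoint("wrist","round_block_mid"))
plan(382,-329,120)
g=np.hstack([cv2.resize(p[130:290,110:490],None,fx=1.4,fy=1.4,interpolation=cv2.INTER_CUBIC)]); g=cv2.copyMakeBorder(g,0,0,0,560-532 ,cv2.BORDER_CONSTANT); cv2.imwrite("pics/m1.png",cv2.resize(np.vstack([g,w]),None,fx=.93,fy=.93)[:600])
E
```

```text
91 93 20.47452557652241
strip n 334 rectc [ 584.  -100.6] cent [ 583.7 -101.1] size [ 24.1 100.7] ang 17.7 depthz 20.8
plug n 141 rectc [561.7 113.8] cent [561.8 113.2] size [31.8 34.6] ang 1.2 depthz 20.6
longZ n 988 rectc [545.2 396.3] cent [544.7 396.4] size [ 53.6 131.8] ang 37.1 depthz 24.3
roundZ n 403 rectc [ 382.  -333.8] cent [ 381.8 -332.7] size [56.8 54.1] ang 90.9 depthz 24.7
bigZ n 99 rectc [ 542.9 -406.3] cent [ 543.3 -405.4] size [27.5 25.3] ang 90.8 depthz 70.3
bigbody n 347 rectc [ 541.5 -404.4] cent [ 542.7 -405.5] size [54. 52.] ang 90.8 depthz 39.7
smallZ n 63 rectc [365.8 317.3] cent [365.  316.9] size [20.4 20.2] ang 90.9 depthz 56.9
smallbody n 194 rectc [365.2 316.6] cent [364.9 316.9] size [39.3 36.3] ang 90.9 depthz 27.7
knotboardZ n 2144 rectc [550.3 113.8] cent [549.8 113.8] size [112.8 135.8] ang 11.7 depthz 18.8
splitboardZ n 2847 rectc [ 584.9 -106.3] cent [ 584.  -107.4] size [107.5 192.2] ang 17.8 depthz 18.9
{'fx': 325.19226210127806, 'fy': 325.19226210127806, 'cx': 283.10690743529733, 'cy': 209.35785406677772, 'hand_eye': array([[ 1.09804961e-03, -9.54900742e-01, -2.96923167e-01,
         8.40748449e+01],
       [ 9.99999232e-01,  1.21929321e-03, -2.23139277e-04,
        -5.26685832e-01],
       [ 5.75112262e-04, -2.96922694e-01,  9.54901347e-01,
        -1.55468556e+02],
       [ 0.00000000e+00,  0.00000000e+00,  0.00000000e+00,
         1.00000000e+00]])} [{'location': [285.9, 200.6], 'score': 0.73}]
tcp [ 384.5 -326.2  177.1] rot [-179.8   -0.    22.5] offset mm [-3.4  1.8 57.1] spin 0
```

View pics/m1.png

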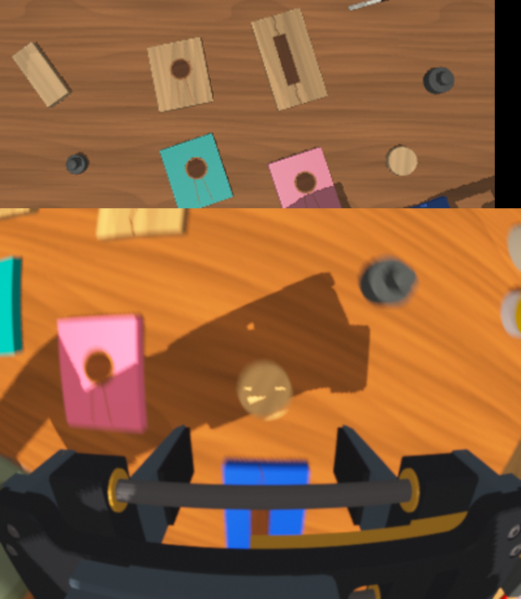

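The mosaic shows the scene as expected. In the wrist view the round block sits about (284,195), straight ahead of the open jaws. I'm checking the wrist estimate against the top one, using a tracker for the commanded pose.

```bash
cat >> h.py <<'E'
def wr(u,v,z,pos,yaw):
    m=env.camera_model("wrist"); H=np.array(m['hand_eye']); a=np.array([(u-m['cx'])/m['fx'],(v-m['cy'])/m['fy']]); t=np.hypot(*a)
    d=np.array([*(a/t*np.sin(t)),np.cos(t)]); M=R.from_euler('xyz',[180,0,yaw],degrees=True).as_matrix()
    r=M@H[:3,:3]@d; e=np.array(pos)+M@H[:3,3]; return e+r*(z-e[2])/r[2]
def off(p0,yaw0,p1,yaw1=None):
    M=R.from_euler('xyz',[180,0,yaw0],degrees=True).as_matrix()
    return np.round(M.T@(np.array(p1)-np.array(p0)),1), None if yaw1 is None else round(float(np.deg2rad(yaw0-yaw1)),3)
def app(p0,yaw0,o):
    return np.round(np.array(p0)+R.from_euler('xyz',[180,0,yaw0],degrees=True).as_matrix()@np.array(o),1)
E
python3 - <<'E'
from h import *
P=[382.8,-330,178]; Y=22.16
print(wr(285.9,200.6,13,P,Y))
w=cv2.imread("pics/w1.png")
hsv=cv2.cvtColor(w,cv2.COLOR_BGR2HSV); print(w[195,284],w[170,250],w[195,330])
for n in range(3): print(np.round(env.state()['ee_pos'],1))
print(off(P,Y,[382,-333.2,20]))
E
```

```text
[ 377.92815493 -334.40820332   13.        ]
[ 76 131 174] [ 28  67 120] [ 35  88 157]
[ 384.5 -326.2  177.1]
[ 384.5 -326.2  177.1]
[ 384.5 -326.2  177.1]
(array([ -1.9,   2.7, 158. ]), None)
```

Call:
arm_command(motion=[{"offset":[-0.0025,0.0025,0.05],"spin":0},{"offset":[0,0,0.05],"spin":0},{"offset":[0,0,0.04],"spin":0},{"offset":[0,0,0.018],"spin":0},{"offset":[0,0,0],"spin":0}])

```text
time_s: 2.45
ee_pos: [380.4, -333.3, 18.9]
ee_rot: [-179.9, 0.1, 22.1]
force: [0.2, -0.7, 0.6]
gripper_width: 91.3
gripper_force: 0.0
```

Call:
arm_command(motion=[{"offset":[0,0,0],"spin":0},{"offset":[0,0,0],"spin":0},{"offset":[0,0,0],"spin":0},{"offset":[0,0,0],"spin":0},{"offset":[0,0,0],"spin":0}], jaw=0.04, newtons=20)

```text
time_s: 3.08
ee_pos: [381.6, -333.5, 20.5]
ee_rot: [179.9, -0.0, 22.2]
force: [-0.7, 0.4, 4.9]
gripper_width: 57.8
gripper_force: 20.0
```

Call:
arm_command(motion=[{"offset":[0,0,-0.05],"spin":0},{"offset":[0,0,-0.05],"spin":0},{"offset":[0.0335,-0.0345,0],"spin":0},{"offset":[0.0335,-0.0345,0],"spin":0},{"offset":[0.0335,-0.0345,0],"spin":0}])

```text
time_s: 3.7
ee_pos: [435.6, -198.2, 119.9]
ee_rot: [180.0, -0.0, 22.1]
force: [0.3, -0.6, -1.7]
gripper_width: 57.5
gripper_force: 20.0
```

Call:
arm_command(motion=[{"offset":[0.0335,-0.0345,0],"spin":0},{"offset":[0.0335,-0.0345,0],"spin":0},{"offset":[0.0335,-0.0345,0],"spin":0},{"offset":[0.0335,-0.0345,0],"spin":0},{"offset":[0.0335,-0.0345,0],"spin":0}])

```text
time_s: 4.32
ee_pos: [525.7, 25.0, 119.7]
ee_rot: [180.0, 0.0, 22.2]
force: [0.4, -0.8, -0.1]
gripper_width: 57.6
gripper_force: 20.0
```

Call:
arm_command(motion=[{"offset":[0.0335,-0.0345,0],"spin":0},{"offset":[0.0335,-0.0345,0],"spin":0},{"offset":[0,0,0],"spin":0},{"offset":[0,0,0],"spin":0}])

```text
time_s: 4.82
ee_pos: [560.7, 112.2, 119.3]
ee_rot: [180.0, 0.1, 22.2]
force: [-1.0, 0.0, -1.2]
gripper_width: 57.5
gripper_force: 20.0
```

Run:
```python
from h import *
P=app([381.4,-333.3,120],22.16,[335,-345,0]); print(P, off(P,22.16,[561.6,113.2,42]))
w,_=env.grab_frame("wrist"); cv2.imwrite("pics/w2.png",w)
for t,z in (("plug_patch",22),("round_block_mid",113)):
  for r in env.pinpoint("wrist",t): print(t,r,np.round(wr(*r['location'],z,P,22.16),1))
```

```text
[561.5 112.6 120. ] (array([ 0.3, -0.5, 78. ]), None)
plug_patch {'location': [285.0, 215.9], 'score': 0.63} [561.5 111.6  22. ]
round_block_mid {'location': [283.2, 264.4], 'score': 0.57} [562.6 113.6 113. ]
```

View pics/w2.png

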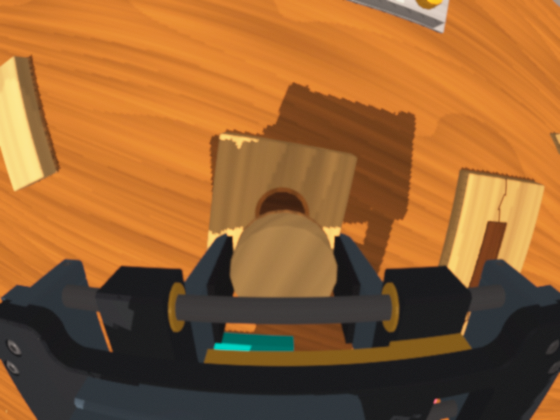

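The held round block (285,262) sits right over the plug (281,203), and the wrist estimates of the two agree within about 2 mm. I'm lowering it.

Call:
arm_command(motion=[{"offset":[0,-0.0005,0.045],"spin":0},{"offset":[0,0,0.02],"spin":0},{"offset":[0,0,0.008],"spin":0},{"offset":[0,0,0.0045],"spin":0},{"offset":[0,0,0],"spin":0}])

```text
time_s: 5.6
ee_pos: [561.9, 112.9, 43.2]
ee_rot: [180.0, -0.1, 22.1]
force: [-0.5, -0.4, 0.2]
gripper_width: 57.5
gripper_force: 20.0
```

Call:
arm_command(motion=[{"offset":[0,0,0],"spin":0},{"offset":[0,0,0],"spin":0},{"offset":[0,0,0],"spin":0},{"offset":[0,0,0],"spin":0}], jaw=0.085)

```text
time_s: 6.1
ee_pos: [561.3, 113.1, 42.5]
ee_rot: [180.0, -0.0, 22.2]
force: [0.0, -0.6, -0.7]
gripper_width: 84.8
gripper_force: 0.0
```

Call:
arm_command(motion=[{"offset":[0,0,-0.03],"spin":0},{"offset":[0,0,-0.05],"spin":0},{"offset":[0,0,0],"spin":0}], jaw=0.0912)

```text
time_s: 6.48
ee_pos: [564.1, 113.6, 126.4]
ee_rot: [179.9, -0.5, 22.2]
force: [0.4, -0.0, -0.8]
gripper_width: 91.1
gripper_force: 0.0
```

Run:
```python
from h import *
P=app([561.5,112.6,122.5],22.16,[0,-.5,0]); print(P)
# long block approach with yaw 37.1
print(off(P,22.16,[545.2,397,120],37.1))
for yb in (37.1,): print(off(P,yb,[545.2,397,20]))
```

```text
[561.3 113.1 122.5]
(array([  92.2, -269. ,    2.5]), -0.261)
(array([ 158.4, -236.1,  102.5]), None)
```

Call:
arm_command(motion=[{"offset":[0.0184,-0.0538,0],"spin":0},{"offset":[0.0184,-0.0538,0],"spin":0},{"offset":[0.0184,-0.0538,0],"spin":0},{"offset":[0.0184,-0.0538,0],"spin":0},{"offset":[0.0184,-0.0538,0],"spin":0}])

```text
time_s: 7.1
ee_pos: [544.2, 398.3, 121.0]
ee_rot: [180.0, 0.1, 22.2]
force: [0.3, 0.4, 0.4]
gripper_width: 91.5
gripper_force: 0.0
```

Call:
arm_command(motion=[{"offset":[0,0,0],"spin":-0.13},{"offset":[0,0,0],"spin":-0.13},{"offset":[0,0,0],"spin":0}])

```text
time_s: 7.48
ee_pos: [544.4, 396.8, 121.1]
ee_rot: [180.0, 0.1, 37.0]
force: [0.9, -0.5, 0.1]
gripper_width: 91.3
gripper_force: 0.0
```

Run:
```python
from h import *
P=app([561.3,113.1,122.5],22.16,[92,-269,0]); Y=22.16+np.degrees(.26); print(P,Y,env.state()['ee_pos'],env.state()['ee_rot'])
w,_=env.grab_frame("wrist"); cv2.imwrite("pics/w3.png",w)
for r in env.pinpoint("wrist","long_block_mid"): print(r,np.round(wr(*r['location'],13,P,Y),1))
print(off(P,Y,[545.2,397,20],37.1))
```

```text
[545.  396.9 122.5] 37.0569026734014 [544.39561847 396.78823125 121.05046213] [1.79999941e+02 1.28368412e-01 3.69962785e+01]
{'location': [282.3, 205.5], 'score': 0.72} [548.4 401.2  13. ]
(array([  0.2,   0. , 102.5]), -0.001)
```

View pics/w3.png

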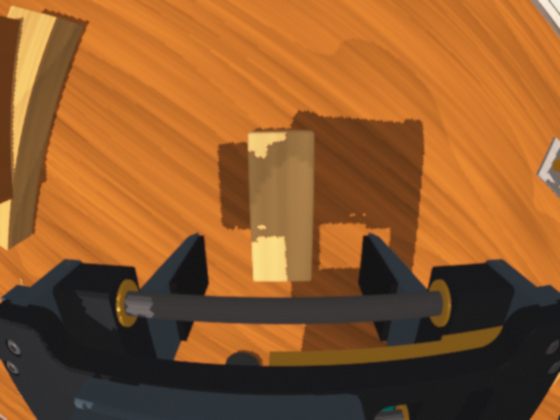

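The block lies parallel to and between the jaws, with its top face spanning columns 248–313 and rows 131–281. I'm checking its lengthwise centre from those edges.

Run:
```python
from h import *
P=[545,396.9,122.5];Y=37.06
a=wr(281,131,26,P,Y);b=wr(282.5,281,26,P,Y);print(a,b,(a+b)/2,np.linalg.norm(a-b),off(P,Y,(a+b)/2))
```

```text
[598.6288407  440.38558401  26.        ] [495.95708204 361.3140678   26.        ] [547.29296137 400.84982591  26.        ] 129.59087429995193 (array([ 4.2, -1.8, 96.5]), None)
```

Call:
arm_command(motion=[{"offset":[0.003,-0.001,0.05],"spin":0},{"offset":[0,0,0.035],"spin":0},{"offset":[0,0,0.0175],"spin":0},{"offset":[0,0,0],"spin":0}])

```text
time_s: 8.07
ee_pos: [546.5, 399.0, 18.9]
ee_rot: [180.0, 0.1, 37.0]
force: [0.4, -0.6, 0.5]
gripper_width: 91.5
gripper_force: 0.0
```

Call:
arm_command(motion=[{"offset":[0,0,0],"spin":0},{"offset":[0,0,0],"spin":0},{"offset":[0,0,0],"spin":0},{"offset":[0,0,0],"spin":0},{"offset":[0,0,0],"spin":0}], jaw=0.035, newtons=25)

```text
time_s: 8.7
ee_pos: [546.9, 399.7, 20.4]
ee_rot: [-180.0, -0.0, 37.1]
force: [-0.9, -0.6, 2.5]
gripper_width: 51.6
gripper_force: 25.0
```

Run:
```python
from h import *
P=app([545,396.9,20],37.06,[3,-1,0]); print(P); print(off(P,37.06,[583.9,-100.9,20],17.7))
```

```text
[546.8 399.5  20. ]
(array([-272. ,  421.7,    0. ]), 0.338)
```

Call:
arm_command(motion=[{"offset":[0,0,-0.05],"spin":0},{"offset":[0,0,-0.05],"spin":0},{"offset":[-0.0302,0.0468,0],"spin":0},{"offset":[-0.0302,0.0468,0],"spin":0},{"offset":[-0.0302,0.0468,0],"spin":0}])

```text
time_s: 9.32
ee_pos: [558.8, 231.2, 119.6]
ee_rot: [180.0, 0.0, 37.1]
force: [1.1, -0.4, -0.8]
gripper_width: 51.8
gripper_force: 25.0
```

Call:
arm_command(motion=[{"offset":[-0.0302,0.0468,0],"spin":0},{"offset":[-0.0302,0.0468,0],"spin":0},{"offset":[-0.0302,0.0468,0],"spin":0},{"offset":[-0.0302,0.0468,0],"spin":0},{"offset":[-0.0302,0.0468,0],"spin":0}])

```text
time_s: 9.95
ee_pos: [579.3, -46.7, 119.7]
ee_rot: [-180.0, 0.0, 37.1]
force: [1.3, 0.6, -1.1]
gripper_width: 51.9
gripper_force: 25.0
```

Call:
arm_command(motion=[{"offset":[-0.0302,0.0468,0],"spin":0},{"offset":[0,0,0],"spin":0.169},{"offset":[0,0,0],"spin":0.169},{"offset":[0,0,0],"spin":0},{"offset":[0,0,0],"spin":0}])

```text
time_s: 10.58
ee_pos: [583.6, -100.2, 119.7]
ee_rot: [-180.0, 0.0, 17.8]
force: [-0.3, -0.0, -2.5]
gripper_width: 52.0
gripper_force: 25.0
```

Run:
```python
from h import *
P=app([546.8,399.5,120],37.06,[-271.8,421.2,0]); Y=37.06-np.degrees(.338); print(P,Y,env.state()['ee_pos'],env.state()['ee_rot'])
w,_=env.grab_frame("wrist"); cv2.imwrite("pics/w4.png",w)
for t,z in (("strip_patch",22),("long_block_mid",113)):
  for r in env.pinpoint("wrist",t): print(t,r,np.round(wr(*r['location'],z,P,Y),1))
```

```text
[ 583.7 -100.4  120. ] 17.694026524578177 [ 583.57601115 -100.23926296  119.71991811] [-1.79993529e+02  2.85947085e-02  1.78455898e+01]
long_block_mid {'location': [284.4, 266.0], 'score': 0.76} [ 584.1 -100.5  113. ]
```

View pics/w4.png

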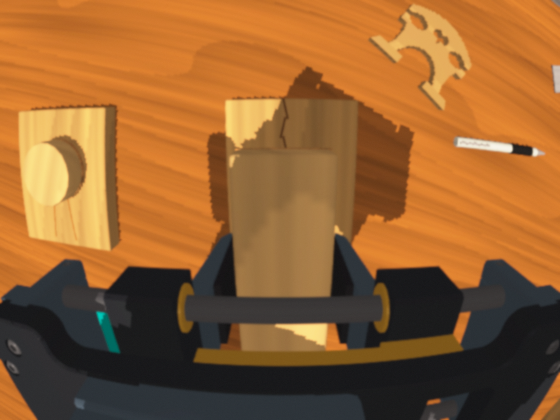

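The held block (front end at row 149, columns 235–336) lies parallel to the board (front edge at row 99, columns 226–357), and the round block sits on the plug board. I'm computing the residual along the strip.

Run:
```python
from h import *
P=[583.7,-100.4,120];Y=17.69
l=lambda u,v,z: np.round(off(P,Y,wr(u,v,z,P,Y))[0],1)
print('block front',l(286,149,126),'block corners',l(234,151,126),l(337,151,126)); print('board front L,R',l(226,99,20),l(357,99,20),'crack',l(287,99,20))
```

```text
block front [66.6  0.8 -6. ] block corners [ 65.9 -23.3  -6. ] [66.  24.5 -6. ]
board front L,R [ 94.5 -45.1 100. ] [ 95.3  57.3 100. ] crack [ 93.7   2.4 100. ]
```

Call:
arm_command(motion=[{"offset":[-0.001,0,0.045],"spin":0},{"offset":[0,0,0.02],"spin":0},{"offset":[0,0,0.008],"spin":0},{"offset":[0,0,0.0045],"spin":0},{"offset":[0,0,0],"spin":0}])

```text
time_s: 11.35
ee_pos: [583.5, -100.8, 43.1]
ee_rot: [180.0, -0.1, 17.7]
force: [-0.7, 0.1, -1.5]
gripper_width: 51.9
gripper_force: 25.0
```

Call:
arm_command(motion=[{"offset":[0,0,0],"spin":0},{"offset":[0,0,0],"spin":0},{"offset":[0,0,0],"spin":0},{"offset":[0,0,0],"spin":0}], jaw=0.08)

```text
time_s: 11.85
ee_pos: [582.9, -100.7, 42.6]
ee_rot: [180.0, -0.0, 17.7]
force: [0.1, -0.2, 0.6]
gripper_width: 80.3
gripper_force: 0.0
```

Call:
arm_command(motion=[{"offset":[0,0,-0.03],"spin":0},{"offset":[0,0,-0.05],"spin":0},{"offset":[0,0,-0.03],"spin":0},{"offset":[0,0,0],"spin":0}])

```text
time_s: 12.35
ee_pos: [584.4, -101.0, 155.1]
ee_rot: [179.8, -0.3, 17.7]
force: [0.7, 0.9, 0.3]
gripper_width: 79.7
gripper_force: 0.0
```

Run:
```python
from h import *
P=app([583.7,-100.4,152.5],17.69,[-1,0,0]); print(P,env.state()['ee_pos'])
print(off(P,17.69,[542.7,-405.6,150]))
```

```text
[ 582.7 -100.7  152.5] [ 584.357363   -101.03165016  155.07032815]
(array([-130.8,  278.3,    2.5]), None)
```

Call:
arm_command(motion=[{"offset":[-0.0218,0.0464,0],"spin":0},{"offset":[-0.0218,0.0464,0],"spin":0},{"offset":[-0.0218,0.0464,0],"spin":0},{"offset":[-0.0218,0.0464,0],"spin":0},{"offset":[-0.0218,0.0464,0],"spin":0}])

```text
time_s: 12.98
ee_pos: [548.3, -356.0, 150.3]
ee_rot: [-179.9, 0.1, 17.7]
force: [0.7, 0.6, -0.2]
gripper_width: 79.9
gripper_force: 0.0
```

Call:
arm_command(motion=[{"offset":[-0.0218,0.0464,0],"spin":0},{"offset":[0,0,0],"spin":0},{"offset":[0,0,0],"spin":0},{"offset":[0,0,0],"spin":0}])

```text
time_s: 13.48
ee_pos: [542.9, -404.2, 151.8]
ee_rot: [-179.9, 0.0, 17.8]
force: [1.1, 0.1, -0.4]
gripper_width: 80.1
gripper_force: 0.0
```

Run:
```python
from seg import *
P=app([582.7,-100.7,152.5],17.69,[-130.8,278.4,0]); Y=17.69; print(P,env.state()['ee_pos'])
w,_=env.grab_frame("wrist"); cv2.imwrite("pics/w5.png",w)
for r in env.pinpoint("wrist","big_weight_mid"): print(r,np.round(wr(*r['location'],36,P,Y),1))
p,d=env.grab_frame("top"); cv2.imwrite("pics/top1.png",p); Z=cloud("top",d)[...,2]
rep('long',box(330,176,30)&(Z>34),48,Z)
rep('round',box(248,183,18)&(Z>34),48,Z)
cv2.imwrite("pics/m2.png",np.hstack([w[:300],cv2.resize(p[120:240,200:400],(240,144)) if 0 else cv2.copyMakeBorder(cv2.resize(p[120:240,220:380],(240,180)),0,120,0,0,cv2.BORDER_CONSTANT)]))
```

```text
[ 542.7 -405.7  152.5] [ 542.90247024 -404.19271925  151.81076037]
{'location': [285.8, 209.9], 'score': 0.86} [ 542.3 -407.7   36. ]
long n 1030 rectc [ 581.9 -101.4] cent [ 581.6 -101.6] size [ 53.5 130.4] ang 17.7 depthz 46.6
round n 397 rectc [560.9 111.5] cent [561.1 110.9] size [57.1 54.8] ang 90.7 depthz 46.1
```

View pics/m2.png

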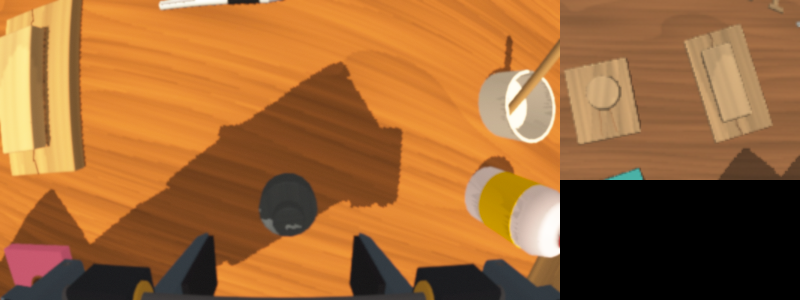

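Both blocks sit squarely on their patches. The big weight's knob is at about (291,217) in the wrist view, centred between the jaws.

Call:
arm_command(motion=[{"offset":[0,0.001,0.04],"spin":0},{"offset":[0,0,0.03],"spin":0},{"offset":[0,0,0.016],"spin":0},{"offset":[0,0,0.0085],"spin":0},{"offset":[0,0,0],"spin":0}])

```text
time_s: 14.25
ee_pos: [543.4, -406.7, 58.2]
ee_rot: [180.0, -0.0, 17.7]
force: [0.6, 0.1, 0.8]
gripper_width: 79.8
gripper_force: 0.0
```

Call:
arm_command(motion=[{"offset":[0,0,0],"spin":0},{"offset":[0,0,0],"spin":0},{"offset":[0,0,0],"spin":0},{"offset":[0,0,0],"spin":0},{"offset":[0,0,0],"spin":0}], jaw=0.01, newtons=45)

```text
time_s: 14.88
ee_pos: [543.1, -406.7, 58.0]
ee_rot: [180.0, -0.0, 17.7]
force: [0.3, 0.5, -0.9]
gripper_width: 33.0
gripper_force: 0.0
```

Call:
arm_command(motion=[{"offset":[0,0,0],"spin":0},{"offset":[0,0,0],"spin":0},{"offset":[0,0,0],"spin":0}])

```text
time_s: 15.25
ee_pos: [543.4, -407.4, 58.2]
ee_rot: [179.9, -0.0, 17.7]
force: [0.4, -2.8, -0.9]
gripper_width: 25.0
gripper_force: 45.0
```

Call:
arm_command(motion=[{"offset":[0,0,-0.02],"spin":0},{"offset":[0,0,-0.03],"spin":0},{"offset":[0,0,-0.03],"spin":0},{"offset":[0,0,-0.02],"spin":0},{"offset":[0,0,0],"spin":0}])

```text
time_s: 15.88
ee_pos: [543.0, -406.1, 157.8]
ee_rot: [-180.0, -0.0, 17.7]
force: [-0.2, 0.7, -7.4]
gripper_width: 25.0
gripper_force: 45.0
```

Call:
arm_command(motion=[{"offset":[0.0187,-0.0399,0],"spin":0},{"offset":[0.0187,-0.0399,0],"spin":0},{"offset":[0.0187,-0.0399,0],"spin":0},{"offset":[0.0187,-0.0399,0],"spin":0},{"offset":[0.0187,-0.0399,0],"spin":0}])

```text
time_s: 16.5
ee_pos: [569.9, -185.9, 155.2]
ee_rot: [-179.8, 0.2, 17.7]
force: [0.7, -0.1, -7.7]
gripper_width: 25.0
gripper_force: 45.0
```

Call:
arm_command(motion=[{"offset":[0.0187,-0.0399,0],"spin":0},{"offset":[0.0187,-0.0399,0],"spin":0},{"offset":[0,0,0],"spin":0},{"offset":[0,0,0],"spin":0}])

```text
time_s: 17.0
ee_pos: [581.7, -100.6, 156.2]
ee_rot: [-179.9, 0.2, 17.7]
force: [-0.0, -0.6, -6.6]
gripper_width: 25.1
gripper_force: 45.0
```

Run:
```python
from h import *
print(app([543,-406.7,158],17.69,[130.9,-279.3,0]),env.state()['ee_pos'])
w,_=env.grab_frame("wrist"); cv2.imwrite("pics/w6.png",w)
p,_=env.grab_frame("side"); 
cv2.imwrite("pics/m3.png",np.hstack([w,cv2.copyMakeBorder(cv2.resize(p[90:230,200:300],(240,336),interpolation=cv2.INTER_CUBIC),0,84,0,0,cv2.BORDER_CONSTANT)]))
```

```text
[ 582.8 -100.8  158. ] [ 581.7313633  -100.57313513  156.15292355]
```

View pics/m3.png

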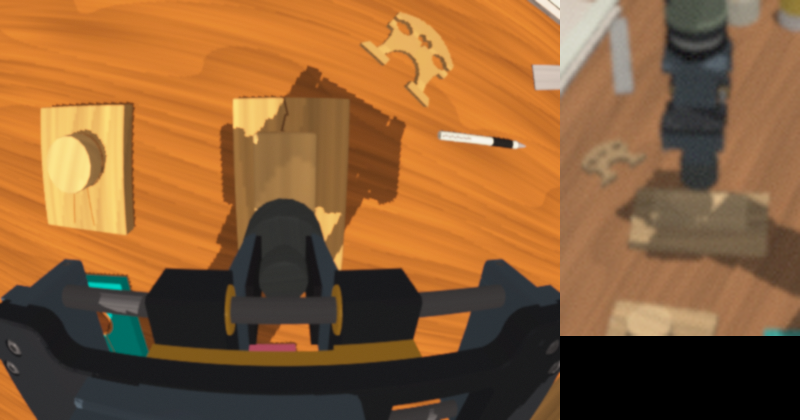

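The weight hangs upright in the jaws (column 284) above the long block, whose front edge is at row 133 and columns 252–317.

Run:
```python
from h import *
P=[582.8,-100.8,157.5];Y=17.69
l=lambda u,v,z: np.round(off(P,Y,wr(u,v,z,P,Y))[0],1)
print('weight rim front',l(284,198,139.5),l(284,198,99.5),'block front',l(251,134,48),l(317,133,48))
```

```text
weight rim front [36.7 -0.  18. ] [25.7  0.1 58. ] block front [ 65.7 -26.7 109.5] [ 66.6  26.9 109.5]
```

Call:
arm_command(motion=[{"offset":[0,0,0.025],"spin":0},{"offset":[0,0,0.012],"spin":0},{"offset":[0,0,0.007],"spin":0},{"offset":[0,0,0.004],"spin":0},{"offset":[0,0,0],"spin":0}])

```text
time_s: 17.73
ee_pos: [583.1, -100.9, 110.1]
ee_rot: [180.0, -0.0, 17.7]
force: [-0.4, 0.2, -7.0]
gripper_width: 25.1
gripper_force: 45.0
```

Call:
arm_command(motion=[{"offset":[0.0005,0,0.002],"spin":0},{"offset":[0,0,0.001],"spin":0},{"offset":[0,0,0.0007],"spin":0},{"offset":[0,0,0],"spin":0},{"offset":[0,0,0],"spin":0}])

```text
time_s: 18.35
ee_pos: [583.4, -100.6, 106.3]
ee_rot: [180.0, -0.0, 17.7]
force: [-0.0, -0.8, -6.8]
gripper_width: 25.1
gripper_force: 45.0
```

Call:
arm_command(motion=[{"offset":[0,0,0.0006],"spin":0},{"offset":[0,0,0.0004],"spin":0},{"offset":[0,0,0],"spin":0},{"offset":[0,0,0],"spin":0}])

```text
time_s: 18.85
ee_pos: [583.6, -100.7, 106.0]
ee_rot: [180.0, -0.0, 17.7]
force: [-3.6, -0.3, 2.0]
gripper_width: 24.8
gripper_force: 45.0
```

Contact is made: the load is now carried by the block. I'm releasing.

Call:
arm_command(motion=[{"offset":[0,0,0],"spin":0},{"offset":[0,0,0],"spin":0},{"offset":[0,0,0],"spin":0},{"offset":[0,0,0],"spin":0},{"offset":[0,0,0],"spin":0}], jaw=0.07)

```text
time_s: 19.48
ee_pos: [583.5, -100.6, 105.2]
ee_rot: [180.0, -0.0, 17.7]
force: [1.1, -0.2, -1.1]
gripper_width: 69.0
gripper_force: 0.0
```

Call:
arm_command(motion=[{"offset":[0,0,0],"spin":0},{"offset":[0,0,-0.02],"spin":0},{"offset":[0,0,-0.05],"spin":0},{"offset":[0,0,-0.05],"spin":0},{"offset":[0,0,0],"spin":0}])

```text
time_s: 20.1
ee_pos: [585.8, -101.1, 230.0]
ee_rot: [179.7, -0.5, 17.7]
force: [0.9, 0.3, -1.0]
gripper_width: 70.2
gripper_force: 0.0
```

Run:
```python
from h import *
P=app([583.3,-100.7,225.3],17.69,[0,0,0]); print(P,env.state()['ee_pos'])
print(off(P,17.69,[365.3,317.2,150]))
```

```text
[ 583.3 -100.7  225.3] [ 585.78134108 -101.08011886  229.96782887]
(array([ -80.7, -464.4,   75.3]), None)
```

Call:
arm_command(motion=[{"offset":[-0.0081,-0.0464,0],"spin":0},{"offset":[-0.0081,-0.0464,0],"spin":0},{"offset":[-0.0081,-0.0464,0],"spin":0},{"offset":[-0.0081,-0.0464,0],"spin":0},{"offset":[-0.0081,-0.0464,0],"spin":0}])

```text
time_s: 20.72
ee_pos: [472.8, 109.2, 224.0]
ee_rot: [-180.0, 0.1, 17.7]
force: [0.5, -0.0, 1.1]
gripper_width: 69.6
gripper_force: 0.0
```

Call:
arm_command(motion=[{"offset":[-0.0081,-0.0464,0],"spin":0},{"offset":[-0.0081,-0.0464,0],"spin":0},{"offset":[-0.0081,-0.0464,0],"spin":0},{"offset":[-0.0081,-0.0464,0],"spin":0},{"offset":[-0.0081,-0.0464,0],"spin":0}])

```text
time_s: 21.35
ee_pos: [363.8, 317.6, 224.0]
ee_rot: [179.9, 0.1, 17.7]
force: [-0.2, 0.8, -0.5]
gripper_width: 69.8
gripper_force: 0.0
```

Call:
arm_command(motion=[{"offset":[0,0,0.045],"spin":0},{"offset":[0,0,0.03],"spin":0},{"offset":[0,0,0],"spin":0},{"offset":[0,0,0],"spin":0}])

```text
time_s: 21.85
ee_pos: [365.7, 317.0, 150.8]
ee_rot: [-180.0, -0.0, 17.7]
force: [0.9, 0.7, -0.3]
gripper_width: 70.0
gripper_force: 0.0
```

Run:
```python
from seg import *
P=app([583.3,-100.7,150.3],17.69,[-81,-464,0]); Y=17.69; print(P,env.state()['ee_pos'],env.state()['ee_rot'])
w,_=env.grab_frame("wrist"); cv2.imwrite("pics/w7.png",w)
for r in env.pinpoint("wrist","small_weight_mid"): print(r,np.round(wr(*r['location'],30,P,Y),1),off(P,Y,wr(*r['location'],30,P,Y)))
p,d=env.grab_frame("top"); Z=cloud("top",d)[...,2]
rep('bigknob',box(330,176,30)&(Z>102),120,Z)
rep('long',box(330,176,30)&(Z>34),48,Z)
rep('round',box(248,183,18)&(Z>34),48,Z)
cv2.imwrite("pics/m4.png",np.hstack([w[:300],cv2.copyMakeBorder(cv2.resize(p[120:240,220:380],(240,180)),0,120,0,0,cv2.BORDER_CONSTANT)]))
```

```text
[365.1 316.7 150.3] [365.71863383 317.04082831 150.76526202] [-1.79985763e+02 -4.97807782e-02  1.76778207e+01]
{'location': [279.5, 204.0], 'score': 0.88} [367.  321.2  30. ] (array([  3.2,  -3.7, 120.3]), None)
bigknob n 92 rectc [ 581.9 -101.5] cent [ 582.6 -101. ] size [24.3 24.5] ang 0.4 depthz 118.2
long n 1041 rectc [ 582.7 -103.7] cent [ 582.  -102.2] size [ 59.  130.1] ang 16.9 depthz 48.5
round n 396 rectc [560.9 111.5] cent [561.2 111. ] size [57.1 54.8] ang 90.7 depthz 46.3
```

View pics/m4.png

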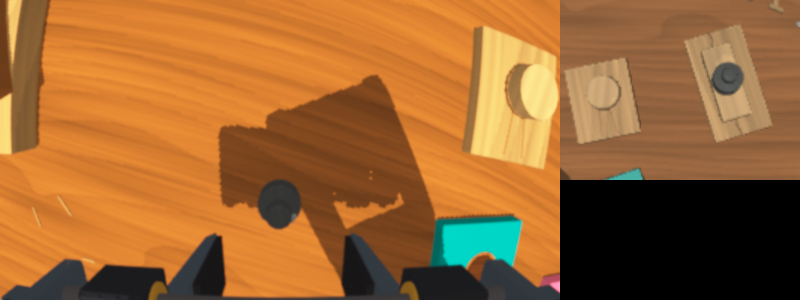

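The big weight stands in the middle of the long block. The small weight is at (280,205) in the wrist view, a few mm left of the jaw centre line, so I'm correcting for that and descending.

Call:
arm_command(motion=[{"offset":[0.0025,-0.003,0.045],"spin":0},{"offset":[0,0,0.03],"spin":0},{"offset":[0,0,0.02],"spin":0},{"offset":[0,0,0.0093],"spin":0},{"offset":[0,0,0],"spin":0}])

```text
time_s: 22.62
ee_pos: [367.0, 320.5, 46.2]
ee_rot: [-180.0, -0.0, 17.7]
force: [-0.0, 0.1, -0.2]
gripper_width: 70.2
gripper_force: 0.0
```

Call:
arm_command(motion=[{"offset":[0,0,0],"spin":0},{"offset":[0,0,0],"spin":0},{"offset":[0,0,0],"spin":0},{"offset":[0,0,0],"spin":0},{"offset":[0,0,0],"spin":0}], jaw=0.008, newtons=35)

```text
time_s: 23.25
ee_pos: [366.7, 320.5, 46.0]
ee_rot: [-180.0, -0.0, 17.7]
force: [-1.2, 3.0, 0.9]
gripper_width: 23.1
gripper_force: 1.1
```

Call:
arm_command(motion=[{"offset":[0,0,0],"spin":0},{"offset":[0,0,0],"spin":0},{"offset":[0,0,0],"spin":0}])

```text
time_s: 23.62
ee_pos: [366.7, 320.6, 45.9]
ee_rot: [-180.0, -0.0, 17.7]
force: [0.4, 1.4, 0.7]
gripper_width: 21.3
gripper_force: 35.0
```

Run:
```python
from h import *
P=app([365.1,316.7,46],17.69,[2.5,-3,0]); print(P,env.state()['ee_pos'])
print(off(P,17.69,[561.3,112.9,150]))
```

```text
[366.6 320.3  46. ] [366.73565594 320.57985825  45.91885406]
(array([ 122.5,  256.8, -104. ]), None)
```

Call:
arm_command(motion=[{"offset":[0,0,-0.02],"spin":0},{"offset":[0,0,-0.03],"spin":0},{"offset":[0,0,-0.03],"spin":0},{"offset":[0,0,-0.024],"spin":0},{"offset":[0,0,0],"spin":0}])

```text
time_s: 24.25
ee_pos: [367.3, 320.7, 150.8]
ee_rot: [-180.0, -0.2, 17.7]
force: [0.3, 0.8, -4.0]
gripper_width: 20.9
gripper_force: 35.0
```

Call:
arm_command(motion=[{"offset":[0.0175,0.0367,0],"spin":0},{"offset":[0.0175,0.0367,0],"spin":0},{"offset":[0.0175,0.0367,0],"spin":0},{"offset":[0.0175,0.0367,0],"spin":0},{"offset":[0.0175,0.0367,0],"spin":0}])

```text
time_s: 24.88
ee_pos: [505.4, 170.7, 147.7]
ee_rot: [180.0, 0.2, 17.7]
force: [0.5, 0.6, -4.1]
gripper_width: 20.7
gripper_force: 35.0
```

Call:
arm_command(motion=[{"offset":[0.0175,0.0367,0],"spin":0},{"offset":[0.0175,0.0367,0],"spin":0},{"offset":[0,0,0],"spin":0},{"offset":[0,0,0],"spin":0}])

```text
time_s: 25.38
ee_pos: [560.1, 112.8, 148.1]
ee_rot: [-180.0, 0.2, 17.7]
force: [-0.1, 0.6, -4.0]
gripper_width: 20.9
gripper_force: 35.0
```

Run:
```python
from h import *
P=app([366.6,320.3,150],17.69,[122.5,256.9,0]);Y=17.69; print(P,env.state()['ee_pos'])
w,_=env.grab_frame("wrist"); cv2.imwrite("pics/w8.png",w)
for t,z in (("round_block_mid",35),("small_weight_mid",134)):
  for r in env.pinpoint("wrist",t): print(t,r,np.round(wr(*r['location'],z,P,Y),1))
```

```text
[561.4 112.8 150. ] [560.0985536  112.79080085 148.07588727]
round_block_mid {'location': [279.4, 205.9], 'score': 0.88} [563.2 117.3  35. ]
small_weight_mid {'location': [286.5, 255.0], 'score': 0.93} [564.6 112.3 134. ]
```

View pics/w8.png

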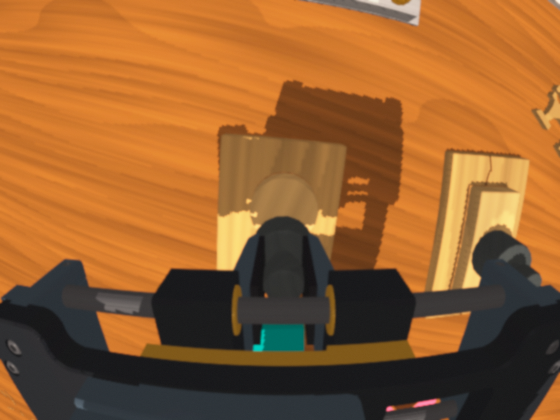

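The small weight (column 283, front edge at row 217) hangs over the round block (front arc at row 174, columns 248–320).

Run:
```python
from h import *
P=[561.4,112.8,149.5];Y=17.69
l=lambda u,v,z: np.round(off(P,Y,wr(u,v,z,P,Y))[0],1)
w=cv2.imread("pics/w8.png"); 
print('weight front',l(283,217,103.5),'block front',l(284,174,48),'sides',l(248,205,48),l(319,205,48))
```

```text
weight front [16.2 -0.6 46. ] block front [3.390e+01 1.000e-01 1.015e+02] sides [  7.9 -29.6 101.5] [  7.9  29.1 101.5]
```

Call:
arm_command(motion=[{"offset":[0,0,0.025],"spin":0},{"offset":[0,0,0.015],"spin":0},{"offset":[0,0,0.008],"spin":0},{"offset":[0,0,0.004],"spin":0},{"offset":[0,0,0],"spin":0}])

```text
time_s: 26.15
ee_pos: [561.7, 113.0, 98.1]
ee_rot: [180.0, -0.0, 17.7]
force: [0.1, -0.6, -3.0]
gripper_width: 21.2
gripper_force: 35.0
```

Run:
```python
from h import *
w,_=env.grab_frame("wrist"); cv2.imwrite("pics/w9.png",w)
a=cv2.imread("pics/w8.png")[160:280,210:350]; b=w[160:280,210:350]
z=lambda q: cv2.resize(cv2.convertScaleAbs(q,alpha=1.6,beta=15),(392,336),interpolation=cv2.INTER_CUBIC)
cv2.imwrite("pics/m5.png",np.hstack([z(a),z(b)]))
```

```text
(no output)
```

View pics/m5.png

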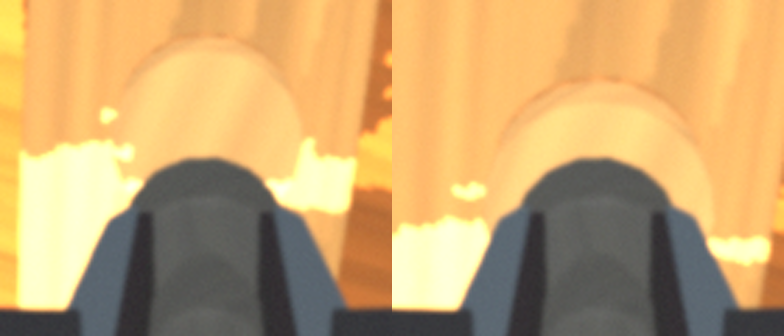

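Run:
```python
from h import *
Y=17.69
for P,o,i,wt,zb in (([561.4,112.8,149.5],173.3,177.5,216.1,103.5),([561.4,112.8,98],187.1,194.6,216,52)):
    l=lambda u,v,z: np.round(off(P,Y,wr(u,v,z,P,Y))[0],1)
    print('outer@22',l(284,o,22),'inner@48',l(284,i,48),'weight',l(283,wt,zb),'knob tcp z',P[2])
P=[561.4,112.8,98];l=lambda u,v,z: np.round(off(P,Y,wr(u,v,z,P,Y))[0],1)
print('sides@48',l(210+(490-392)/2.8,236,48),l(210+(712-392)/2.8,236,48))
```

```text
outer@22 [ 29.4   0.2 127.5] inner@48 [3.100e+01 1.000e-01 1.015e+02] weight [16.8 -0.6 46. ] knob tcp z 149.5
outer@22 [29.1  0.1 76. ] inner@48 [30.2  0.  50. ] weight [16.8 -0.6 46. ] knob tcp z 98
sides@48 [  1.  -26.6  50. ] [ 1.1 27.7 50. ]
```

The right crop shows the weight's front edge about 13 mm behind the block's front edge, where 9 mm would be centred. So the weight sits about 3.5 mm too far back. I'm shifting it forward and lowering it.

Call:
arm_command(motion=[{"offset":[0.0035,0.0005,0],"spin":0},{"offset":[0,0,0.002],"spin":0},{"offset":[0,0,0.0015],"spin":0},{"offset":[0,0,0],"spin":0},{"offset":[0,0,0],"spin":0}])

```text
time_s: 26.82
ee_pos: [565.0, 113.5, 94.4]
ee_rot: [180.0, 0.0, 17.7]
force: [0.1, -0.4, -3.2]
gripper_width: 21.1
gripper_force: 35.0
```

Call:
arm_command(motion=[{"offset":[0,0,0.0005],"spin":0},{"offset":[0,0,0.0004],"spin":0},{"offset":[0,0,0],"spin":0},{"offset":[0,0,0],"spin":0}])

```text
time_s: 27.32
ee_pos: [565.2, 113.5, 93.9]
ee_rot: [180.0, -0.0, 17.7]
force: [-0.7, -0.8, 0.3]
gripper_width: 20.9
gripper_force: 35.0
```

Contact is made, so I'm releasing, retreating and checking.

Call:
arm_command(motion=[{"offset":[0,0,0],"spin":0},{"offset":[0,0,0],"spin":0},{"offset":[0,0,0],"spin":0},{"offset":[0,0,0],"spin":0},{"offset":[0,0,0],"spin":0}], jaw=0.065)

```text
time_s: 27.95
ee_pos: [565.0, 113.5, 93.5]
ee_rot: [180.0, -0.0, 17.7]
force: [0.2, 0.1, -0.9]
gripper_width: 64.8
gripper_force: 0.0
```

Call:
arm_command(motion=[{"offset":[0,0,0],"spin":0},{"offset":[0,0,-0.02],"spin":0},{"offset":[0,0,-0.05],"spin":0},{"offset":[0,0,-0.05],"spin":0},{"offset":[0,0,0],"spin":0}])

```text
time_s: 28.58
ee_pos: [567.4, 114.0, 218.1]
ee_rot: [179.9, -0.6, 17.7]
force: [-1.6, -0.2, -0.5]
gripper_width: 64.6
gripper_force: 0.0
```

Call:
arm_command(motion=[{"offset":[-0.045,-0.02,0],"spin":0},{"offset":[-0.05,-0.02,0],"spin":0},{"offset":[-0.05,-0.02,0],"spin":0},{"offset":[-0.045,-0.02,0],"spin":0},{"offset":[0,0,0],"spin":0}])

```text
time_s: 29.2
ee_pos: [355.9, 131.6, 212.5]
ee_rot: [-180.0, 0.2, 17.8]
force: [1.2, 0.1, -0.3]
gripper_width: 64.7
gripper_force: 0.0
```

Run:
```python
from seg import *
p,d=env.grab_frame("top"); Z=cloud("top",d)[...,2]
rep('bigknob',box(330,176,30)&(Z>102),120,Z)
rep('smallknob',box(248,180,22)&(Z>92),108,Z)
rep('round',box(248,183,22)&(Z>34)&(Z<56),48,Z)
rep('roundAll',box(248,183,22)&(Z>34),48,Z)
s,_=env.grab_frame("side")
cv2.imwrite("pics/m6.png",np.hstack([cv2.resize(p[80:240,210:430],(440,320)),cv2.resize(s[120:260,150:310],(360,320))]))
```

```text
bigknob n 92 rectc [ 583.2 -101.5] cent [ 582.6 -101.2] size [26.  22.4] ang 135.9 depthz 118.0
smallknob n 64 rectc [561.3 111.1] cent [561.8 110.9] size [19.7 19.9] ang 1.2 depthz 106.1
round n 192 rectc [560.9 111.5] cent [556.3 108.4] size [57.1 54.8] ang 90.7 depthz 46.4
roundAll n 396 rectc [560.9 111.5] cent [561.1 111. ] size [57.1 54.8] ang 90.7 depthz 61.9
```

View pics/m6.png

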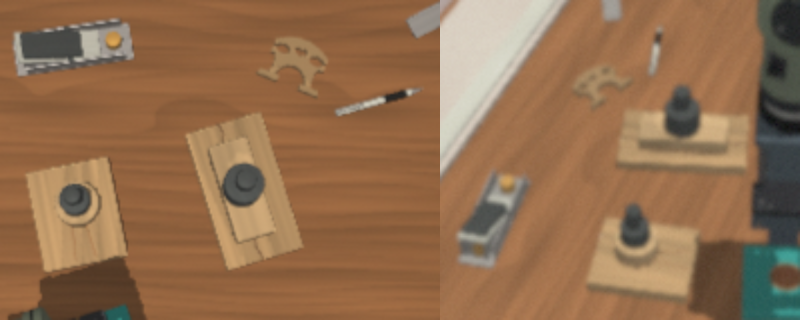

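Both weights stand upright in the middle of their blocks (knobs within about 1 mm of the block centres), and the bystanders haven't moved. I'm handing the job in.

```bash
python3 -c "
from workcell import env
print(env.job_done())"
```

```text
the job is handed in; nothing more can be done
None
```

I handed the job in: in the last camera check both blocks lay on their patches with the weights upright in the middle and the bystanders unmoved, but the hand-in gave no verdict.

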